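# Fold back the sanding-booth guard and stamp the panel

### The arm

A 6-joint arm with a two-finger parallel gripper is mounted at the origin on the work surface. World frame = base frame: x ahead of the robot, y to its left, z up, the work surface at z = 0. Lengths are in m, angles in rad, forces in N, time in s.
With the tool pointing down it reaches from about 0.325 to 0.775 m from the base axis. Payload 5.5 kg.
Tool frame: the origin (TCP) lies at the very end of the fingers, on their centre line; the grasp point (between the pads) lies 19 mm behind it; z points along the fingers, y is the direction in which the jaws open and shut (so a half turn about z gives the same grasp; the last joint's range is limited). The gripper opens to 85 mm and grips with 20 to 120 N. Pads are 22 mm wide; open, the fingers measure 114 mm over their backs; the gripper's body (76 mm by 85 mm) begins 54 mm behind the grasp point. The pads swing forward as they close: fully open they stand 13 mm farther back than shut.
Start: joints at [-1.226, 0.091, 1.231, -0, 1.82, -0.057], TCP at [0.235, -0.552, 0.231] pointing down, gripper open.
Joint ranges: [-2.87, 2.87], [-0.86, 2.18], [0.17, 2.46], [-1.51, 4.65], [0.06, 2.69], [-2.65, 2.65]. Speed limits (rad/s): [2.57, 2.57, 3.01, 3.14, 3.14, 3.14].

### API

Orientations are given as [roll, pitch, yaw] about the fixed x, y, z axes, in that order (R = Rz(yaw) Ry(pitch) Rx(roll)).
In Python, from rig import monitor, cams, robot gives the robot as it stands.
- The arm moves only by the tool arm_command, never from a script. Its argument "series" is a list of rows, each a list of 6 numbers: the shift along the world's x, y, z in units of 60 mm (1.0 is 60 mm), then the turn, a rotation vector about the world's x, y, z in units of 10 degrees (1.0 is 10 degrees). A call has 1 to 10 rows; each row is the pose to reach, as a shift and turn from the pose commanded when the call began; what a row does not reach only later rows make up. A row lasts 1/8 s, in which the tool goes at most 62.5 mm and 10.7 degrees, less where a joint would pass 70% of its speed; a pose out of reach is approached as far as the arm can. A call with a gripper value outside its range is refused whole. "hand" is the opening, from -1 (shut) to 1 (fully open), set as the call begins (left out, the last holds). The fingers move at their own pace and stop on an object; "force" is the grip in N (left out, the last holds). Time passes only in rows, so rows that repeat a pose let the fingers close. It gives the time, the measured TCP pose, the force and the opening at its end, in the units of the state.
- monitor.get_state(): the state, without advancing time (a new reading comes with each control period).
- cams.read_camera(name): name is "scene" or "side" or "wrist"; returns a dict with "color" (400x640x3 uint8, red, green, blue), "fx", "fy", "cx", "cy" (pixels), "k1" (the pictures are not rectified: a ray, as slopes to the right and down, at radius r is drawn at 1 + k1 r^2 times it, then the intrinsics apply), "position" and "orientation" of the camera in the world. Camera axes: x right, y down, z forward; pixel columns grow to the right and rows downward; lengths in m; the calibration is good to about 2 mm. A picture is of the moment at which its call begins. There is no depth.
- robot.hand_in(): hands the job in, once; it reports no verdict.
Trained networks look in a picture, given as the dict that the camera call returned (one of the last four; its "shot" number tells which), for a name from the list of things; names that differ only in an ending like _2 or _b are one class to them, and where a whole thing is asked for, a point or a joint stands for the part that bears it (a point fixed in the world has none). Each returns a list of dicts, best first, with "p" (0 to 1); they miss things now and then, are a little off and sometimes report something else, mostly with a low value. They report only what shows in the picture. A call takes as long as a camera call. They do not tell look-alikes from the thing itself.
- cams.look_for(picture, label): "centre" ([x, y, z] in m, in world coordinates, good to about 4 mm: the middle of the surface that is visible of it).
- cams.pinpoint(picture, label): "centre" ([x, y, z] in m, in world coordinates, good to about 4 mm: a listed point, or the origin of a listed thing).
The state is a dict: "clock": time; "qpos": joint angles; "qvel": joint speeds; "joint_efforts": joint torques, N m; "eef_pos": TCP position; "ee_rot": TCP orientation; "wrist_force": force on the tool from outside, world axes, zero at the start; "torque": the same for the moment, N m; "gripper_width": opening from 0.0 (shut) to 1.0 (fully open).
Only numpy, scipy, OpenCV 4.12 (cv2) and the standard library are available. Lean on these libraries where they do the work, as an engineer would, in place of code of your own. Each camera call takes 0.05 s, during which the arm holds its last target.

### The job

The green panel in the downdraft sanding booth is ready for its inspection stamp: fold the booth's yellow bifold guard door fully open, so that its two leaves stand folded together beside the post on its right (seen from the robot). Then take the hand stamp from its ink pad, press it squarely and firmly, but without ramming it, inside the white circle on the panel and hold it still for about half a second, lift it straight off without smearing and stand it upright on the ink pad again. Leave the panel where it lies and the other things undisturbed.

Things in the scene. Friction and masses are not known exactly. Their poses are not given: they have to be found in the camera images.
- booth: fixed downdraft sanding booth: white plinth 300 x 370 x 70 mm, grid on top, clear 5 mm shields at back and sides (tops 206 mm above bench), open above. Origin: centre of underside, on the bench; +x into the booth from its open front, +y left, z up. Inner faces: sides y -177 and +177, rear x +133 mm. Door posts in front: inner edges y -133 and +135, tops 236 mm. Floor track along y at x -115.
- guard (a joint): door angle, rad: 0 closed (leaves in line along the track), 1.5 stop; over 1.40 is fully folded. Two yellow-framed clear leaves, each 130 wide, 140 high, 16 mm thick, from 90 to 230 mm above the bench. Starts slightly ajar, a V hollow towards the robot. First leaf turns by this angle about the hinge-post axis, second leaf folds back by the same angle. Stays where left; 2 N at the fold moves it.
- hinge_post (a point): on the upright axis at the right-hand post about which the first leaf turns, at the leaves' top edge (booth frame x -115, y -130, z 230 mm). The fold hinge moves INTO the booth on an arc of 130 mm radius about it. Folding brings the leaves' robot-side faces together; these lie in the planes through the hinge axes, the 16 mm thickness on the inner side.
- fold_hinge (a point): on the fold hinge's axis, at the leaves' top edge; steel barrel 12 mm across over the whole height, 6 mm proud of the robot-side faces. Push it into the booth and along its arc. Past about 1.1 rad a finger in the V stops the leaves from closing up: withdraw it and finish at the lead edge.
- lead_edge (a point): free edge of the second leaf, at its top edge, in the plane of its robot-side face; guided in the track, it stays on booth x -115 mm, at 260 mm x cos(angle) from the hinge-post axis. To finish the folding push the second leaf's inner (left-hand) face near this edge towards the hinge post.
- panel: loose access panel in green primer, 100 (x) x 140 (y) x 10 mm, about 0.4 kg, lying flat on the booth's grid; origin at the centre of its underside, z up
- circle (a point): centre of the white printed circle, 50 mm across, on the panel's top face (10 mm above the panel's underside, off-centre by 30 mm along the panel's +y)
- stamp: loose round hand stamp, 120 mm tall, about 0.16 kg, upright: rubber face 34 mm across on a cushion (gives up to 4 mm, 4 N per mm), brass collar 37 mm across up to 22 mm, wooden handle, a straight cylinder 28 mm across from 68 to 108 mm above the face: hold it there. Origin: centre of the face, z up. A mark needs 5 to 50 N for 0.3 s, still, upright within 6 degrees, centre within 10 mm of the circle's.
- ink_pad: fixed black ink pad, 80 (x) x 110 (y) mm, with a flat blue felt 66 x 96 mm whose top is 14 mm above the bench; origin at the centre of the underside, z up. Its open lid, 11 mm high, lies folded back on the bench at its +x side.
- tape: bystander: roll of yellow masking tape lying flat, 100 mm across, 36 mm high; origin at the centre of its underside
- block: bystander: orange sanding block, 67 x 116 x 36 mm; origin at the centre of its underside
- polish: bystander: white polish bottle, 64 mm across, 150 mm tall; origin at the centre of its underside
There are look-alikes about, which are no part of the job. Of the things like the stamp, leave any that is purple or turquoise; of the rest the smaller one is meant.

How it is judged:
On the way, in this order (a step that is already met when the one before it is completed fails the run):
1. the guard door is folded fully open (angle over 1.40 rad) (value of joint guard above 1.4 rad), for 0.2 s.
2. the stamp is pressed inside the circle and held still: over 5 N for 0.3 s, slower than 15 mm/s, within 10 mm of the circle's centre, upright within 0.105 rad, the door still open (contact force between stamp and panel above 5 N and horizontal distance between stamp and circle below 0.01 m and angle between stamp's own z axis and vertical below 0.105 rad and value of joint guard above 1.4 rad and linear speed of stamp below 0.015 m/s), for 0.3 s.
3. the stamp is lifted straight off: 15 to 45 mm above the panel while still within 14 mm of the circle's centre (z of stamp in the frame of circle between 0.015 and 0.045 m and horizontal distance between stamp and circle below 0.014 m), for 0.02 s.
At the end, for the whole second after the job is handed in: The guard door stands folded open (over 1.40 of 1.5 rad); the stamp stands upright (within 0.1 rad) and at rest on the ink pad, its centre within 30 mm (pad x) and 45 mm (pad y) of the pad's centre; the panel lies within 15 mm and the tape, sanding block and bottle within 20 mm of where they were (value of joint guard above 1.4 rad and angle between stamp's own z axis and vertical below 0.1 rad and z of stamp in the frame of ink_pad between 0.01 and 0.018 m and x of stamp in the frame of ink_pad between -0.03 and 0.03 m and y of stamp in the frame of ink_pad between -0.045 and 0.045 m and linear speed of stamp below 0.02 m/s and distance of panel from where it was at the start of the episode below 0.015 m and distance of each of tape, block, polish from where it was at the start of the episode below 0.02 m); the robot touches nothing.
It fails at once if the stamp is rammed onto the panel (over 50 N) (contact force between stamp and panel above 50 N).
It fails at once if the stamp smears: it touches the panel more than 14 mm from the circle's centre, or tipped by more than 0.2 rad (contact force between stamp and panel above 1 N and (horizontal distance between stamp and circle above 0.014 m or angle between stamp's own z axis and vertical above 0.2 rad)).
It fails at once if the panel is shifted by more than 15 mm (distance of panel from where it was at the start of the episode above 0.015 m).
It fails at once if a bystander is disturbed (moved more than 20 mm) (distance of any of tape, block, polish from where it was at the start of the episode above 0.02 m).
It also fails if it takes over 72 s, if anything falls off the work surface, if the arm or the gripper's body presses on something with over 40 N, if the wrist force passes 120 N, or if a joint passes its speed limit or range.

## Working session

There is one attempt and no reset: what is moved stays moved. The work goes in short steps, Python scripts to look and compute and a tool call to move; the robot and the scene stay as the last step left them, time stands still between calls to the robot, and variables do not carry over. Pictures are saved under pics/ and viewed, and the job is handed in when it is done.

Besides the shell and the picture viewer there is one more tool, called after ">>>" as a command line: name --pt "numbers of a row" for each row, then --argument value for the rest. arm_command: Moves the arm, as the interface text tells. Its arguments: {"type":"object","properties":{"series":{"type":"array"},"hand":{"type":"number"},"force":{"type":"number"}},"required":["series"]}

```bash
mkdir -p pics; ls
cat > h.py <<'E'
import numpy as np, cv2
from rig import monitor, cams, robot
def snap(n,fn):
    p=cams.read_camera(n); cv2.imwrite('pics/'+fn,p['color'][:,:,::-1]); return p
def R(p):
    from scipy.spatial.transform import Rotation as Ro
    o=np.array(p['orientation'],float)
    if o.shape==(3,3): return o
    return Ro.from_euler('xyz',o).as_matrix() if o.size==3 else Ro.from_quat(o).as_matrix()
def proj(p,X):
    c=R(p).T@(np.array(X,float)-np.array(p['position'])); s=c[:2]/c[2]; s=s*(1+p['k1']*(s@s))
    return np.array([p['fx']*s[0]+p['cx'],p['fy']*s[1]+p['cy']])
def ray(p,u,v):
    d=np.array([(u-p['cx'])/p['fx'],(v-p['cy'])/p['fy']]); s=d.copy()
    for _ in range(30): s=d/(1+p['k1']*(s@s))
    return R(p)@np.array([s[0],s[1],1.])
def atz(p,u,v,z):
    d=ray(p,u,v); o=np.array(p['position']); return o+d*(z-o[2])/d[2]
E
python3 - <<'E'
from h import *
for n in ['scene','side','wrist']:
    p=snap(n,n+'0.png')
    print(n,p['position'],p['orientation'],p['fx'],p['k1'])
    for l in ['booth','hinge_post','fold_hinge','lead_edge','panel','circle','stamp','ink_pad','tape','block','polish']:
        for r in cams.pinpoint(p,l): print(l,np.round(r['centre'],3),round(r['p'],2),proj(p,r['centre']).round())
print(monitor.get_state())
E
```

```text
pics
scene [ 1.09005661 -0.51145321  1.50604275] [-2.60514635 -0.01284246  0.91370171] 433.2002814493232 -0.014284647232989925
booth [ 0.477 -0.048  0.229] 0.69 [319. 194.]
booth [ 0.578 -0.041  0.002] 0.68 [336. 242.]
hinge_post [ 0.467 -0.178  0.232] 0.91 [286. 212.]
hinge_post [ 0.583 -0.01   0.069] 0.35 [344. 231.]
fold_hinge [ 0.464 -0.177  0.234] 0.35 [285. 211.]
lead_edge [0.452 0.084 0.229] 0.94 [344. 170.]
panel [ 0.581 -0.007  0.073] 0.6 [345. 230.]
circle [0.593 0.024 0.08 ] 0.77 [353. 226.]
stamp [ 0.289  0.454 -0.005] 0.71 [383. 134.]
stamp [0.365 0.331 0.013] 0.64 [374. 156.]
stamp [0.219 0.316 0.001] 0.55 [349. 138.]
stamp [0.307 0.226 0.001] 0.43 [346. 161.]
ink_pad [ 0.377  0.339 -0.001] 0.62 [377. 159.]
tape [ 0.576 -0.452  0.001] 0.79 [244. 307.]
block [0.367 0.332 0.014] 0.2 [374. 156.]
polish [0.685 0.381 0.001] 0.57 [435. 203.]
side [0.25272919 0.97991658 0.92672595] [-2.23307926  0.01492672 -2.94602075] 372.79001890283945 0.007546540546201529
hinge_post [ 0.58  -0.004  0.073] 0.65 [286. 216.]
hinge_post [ 0.468 -0.175  0.229] 0.55 [325. 156.]
fold_hinge [ 0.476
[... 698 characters left out ...]
0.61 [90. 12.]
{'clock': 1.8, 'qpos': array([-1.22570627e+00,  9.10858253e-02,  1.23069601e+00, -1.37808552e-05,
        1.81978890e+00, -5.66944118e-02]), 'qvel': array([-1.37755536e-03, -1.35449658e-04,  5.01088551e-04,  7.65892363e-05,
       -7.92827266e-04, -5.59204521e-04]), 'joint_efforts': array([ 3.42892090e-04, -4.58456755e+01, -4.18081462e+01, -1.00745558e-04,
        7.83438372e-04, -1.06430278e-06]), 'eef_pos': array([ 0.23463994, -0.5522363 ,  0.23128596]), 'ee_rot': array([3.14157152e+00, 1.45766907e-05, 4.01781076e-01]), 'wrist_force': array([-1.19588448, -0.46496998,  0.68616072]), 'torque': array([-0.01646811,  0.02388534,  0.08874863]), 'gripper_width': 0.9998294248340419}
```

Run:
```python
import cv2
a=cv2.imread('pics/scene0.png')
cv2.imwrite('pics/s0c.png',cv2.resize(a[90:340,200:480],None,fx=2.4,fy=2.4,interpolation=cv2.INTER_CUBIC)[:600])
a=cv2.imread('pics/side0.png')
cv2.imwrite('pics/d0c.png',cv2.resize(a[130:400,190:420],None,fx=2.2,fy=2.2,interpolation=cv2.INTER_CUBIC))
```

```text
(no output)
```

View pics/s0c.png

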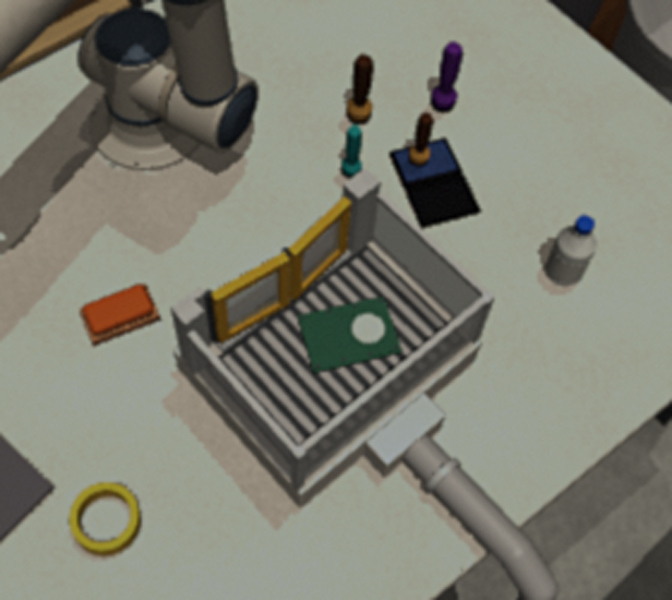

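View pics/d0c.png

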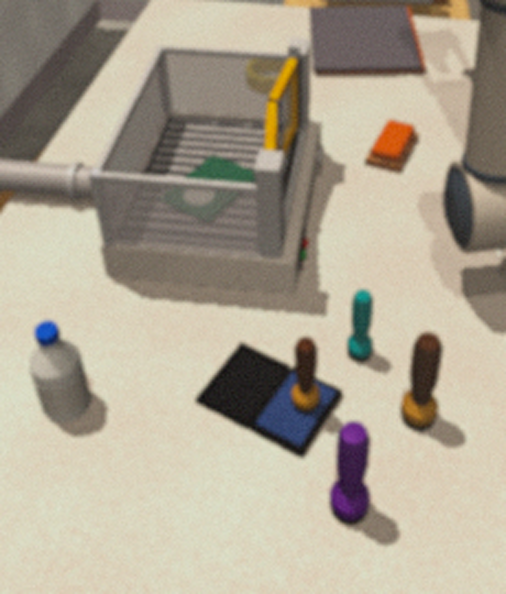

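>>> arm_command --pt "0 0.5 1 0.0 0 1" --pt "3.48 8.4 1 0 0 7.06" --pt "3.48 8.4 1 0 0 7.06" --pt "3.48 8.4 1 0 0 7.06" --pt "3.48 8.4 1 0 0 7.06" --pt "3.48 8.4 1 0 0 7.06" --pt "3.48 8.4 1 0 0 7.06" --pt "3.48 8.4 1 0 0 7.06" --pt "3.48 8.4 1 0 0 7.06" --pt "3.48 8.4 1 0 0 7.06" --hand -1

```text
clock: 3.05
eef_pos: [0.4441, -0.045, 0.2914]
ee_rot: [3.141, -0.001, 1.639]
wrist_force: [-0.6, -0.6, -0.3]
gripper_width: -0.002
```

Run:
```python
from h import *
for n in ['scene','side','wrist']:
    p=snap(n,n+'1.png')
    for l in ['hinge_post','fold_hinge','lead_edge','circle','stamp','ink_pad']:
        for r in cams.pinpoint(p,l): print(n,l,np.round(r['centre'],3),round(r['p'],2))
print(monitor.get_state()['eef_pos'])
a=[cv2.imread(f'pics/{n}1.png') for n in ['side','wrist']]
cv2.imwrite('pics/c1.png',np.vstack([a[0][60:360,150:550],a[1][50:350,100:500]]))
```

```text
scene hinge_post [ 0.467 -0.179  0.229] 0.83
scene fold_hinge [ 0.474 -0.048  0.228] 0.84
scene lead_edge [0.45  0.085 0.228] 0.8
scene circle [0.454 0.084 0.23 ] 0.24
scene stamp [0.219 0.313 0.002] 0.79
scene stamp [ 0.288  0.458 -0.004] 0.68
scene stamp [0.308 0.225 0.   ] 0.57
scene stamp [0.369 0.329 0.014] 0.54
scene ink_pad [0.379 0.342 0.002] 0.79
side hinge_post [ 0.466 -0.178  0.23 ] 0.93
side hinge_post [0.594 0.024 0.079] 0.48
side hinge_post [ 0.476 -0.049  0.228] 0.46
side fold_hinge [ 0.477 -0.048  0.231] 0.73
side fold_hinge [0.681 0.383 0.002] 0.48
side lead_edge [0.447 0.079 0.23 ] 0.61
side circle [0.594 0.023 0.077] 0.51
side stamp [ 0.31   0.224 -0.001] 0.77
side stamp [0.291 0.458 0.001] 0.68
side stamp [0.364 0.33  0.015] 0.62
side stamp [ 0.219  0.315 -0.001] 0.61
side ink_pad [ 0.372  0.34  -0.002] 0.58
side ink_pad [0.683 0.386 0.001] 0.37
wrist fold_hinge [ 0.478 -0.048  0.231] 0.78
wrist lead_edge [0.453 0.079 0.228] 0.84
wrist circle [0.59  0.02  0.076] 0.89
[ 0.44344946 -0.04816792  0.2912722 ]
```

View pics/c1.png

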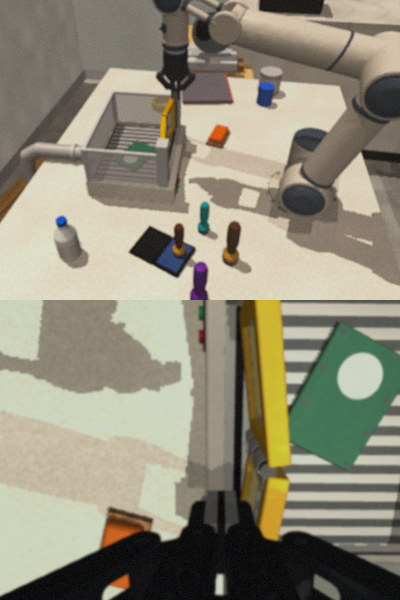

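```bash
cat >> h.py <<'E'
H=np.array([.467,-.1775]);Y=.0645
def ab(a,b): return H+np.array([a*np.cos(Y)-b*np.sin(Y),a*np.sin(Y)+b*np.cos(Y)])/1000
E
python3 - <<'E'
from h import *
s=np.array([0.4436,-0.0482])
for t in [.15,.25,.4,.55,.7,.85,1.0,1.1]:
    a=130*np.sin(t)-14.5-max(6,11*np.tan(t)); b=130*np.cos(t)-min(4,6*t)
    print(t,a.round(),b.round(),((ab(a,b)-s)/.06).round(2))
E
```

```text
0.15 -1.0 128.0 [ 0.24 -0.03]
0.25 12.0 124.0 [ 0.45 -0.07]
0.4 30.0 117.0 [ 0.76 -0.17]
0.55 47.0 108.0 [ 1.05 -0.32]
0.7 60.0 95.0 [ 1.29 -0.5 ]
0.85 71.0 82.0 [ 1.48 -0.72]
1.0 78.0 66.0 [ 1.61 -0.97]
1.1 80.0 55.0 [ 1.66 -1.16]
```

>>> arm_command --pt "0 0 -0.8 0 0 0" --pt "0 0 -1.45 0 0 0" --pt "0.24 -0.03 -1.45 0 0 0" --pt "0.45 -0.07 -1.45 0 0 0" --pt "0.76 -0.17 -1.45 0 0 0" --pt "1.05 -0.32 -1.45 0 0 0" --pt "1.05 -0.32 -1.45 0 0 0"

```text
clock: 4.97
eef_pos: [0.5075, -0.0679, 0.2047]
ee_rot: [3.141, 0.0, 1.634]
wrist_force: [-0.7, 0.5, 0.1]
gripper_width: 0.0
```

Run:
```python
from h import *
for n in ['scene','side']:
    p=snap(n,n+'2.png')
    for l in ['fold_hinge','lead_edge']:
        for r in cams.pinpoint(p,l): print(n,l,np.round(r['centre'],3),round(r['p'],2))
print(monitor.get_state()['eef_pos'],monitor.get_state()['wrist_force'])
a=[cv2.imread(f'pics/{n}2.png') for n in ['side','scene']]
cv2.imwrite('pics/c2.png',cv2.resize(np.hstack([a[0][60:260,200:400],a[1][100:300,240:440]]),None,fx=2,fy=2))
```

```text
scene fold_hinge [ 0.531 -0.066  0.229] 0.74
scene fold_hinge [0.454 0.042 0.228] 0.28
scene lead_edge [0.455 0.041 0.231] 0.53
side fold_hinge [ 0.533 -0.065  0.229] 0.91
side lead_edge [0.452 0.038 0.229] 0.71
[ 0.50622974 -0.06725401  0.20471954] [ 0.04954408 -0.18515877  0.03567728]
```

View pics/c2.png

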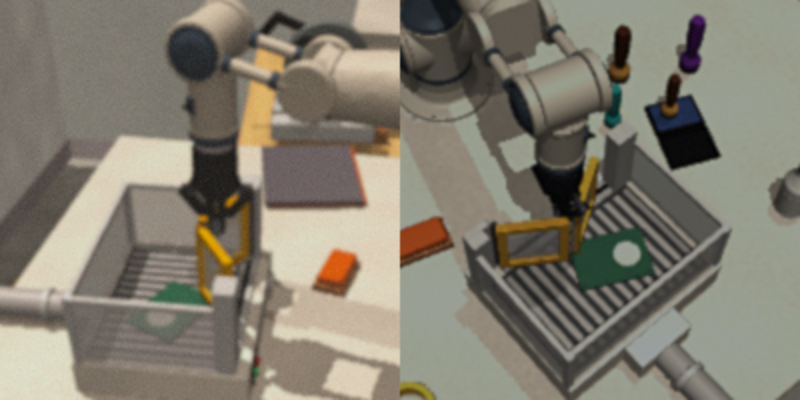

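>>> arm_command --pt "0.13 -0.09 0 0 0 0" --pt "0.24 -0.18 0 0 0 0" --pt "0.34 -0.29 0 0 0 0" --pt "0.43 -0.4 0 0 0 0" --pt "0.5 -0.52 0 0 0 0" --pt "0.56 -0.65 0 0 0 0" --pt "0.61 -0.84 0 0 0 0" --pt "0.61 -0.84 0 0 0 0"

```text
clock: 6.28
eef_pos: [0.5431, -0.1192, 0.2042]
ee_rot: [-3.141, 0.001, 1.632]
wrist_force: [1.0, -0.7, 0.4]
gripper_width: -0.003
```

Run:
```python
from h import *
for n in ['scene','side']:
    p=snap(n,n+'3.png')
    for l in ['fold_hinge','lead_edge']:
        for r in cams.pinpoint(p,l): print(n,l,np.round(r['centre'],3),round(r['p'],2))
print(monitor.get_state()['eef_pos'],monitor.get_state()['wrist_force'])
a=[cv2.imread(f'pics/{n}3.png') for n in ['side','scene']]
cv2.imwrite('pics/c3.png',cv2.resize(np.hstack([a[0][60:260,200:400],a[1][100:300,240:440]]),None,fx=2,fy=2))
```

```text
scene fold_hinge [ 0.58  -0.119  0.228] 0.88
side fold_hinge [ 0.584 -0.115  0.23 ] 0.68
side fold_hinge [ 0.58  -0.008  0.073] 0.63
side lead_edge [ 0.459 -0.065  0.231] 0.68
[ 0.54299362 -0.11777258  0.20439131] [-0.31012646 -1.05105439 -0.23762074]
```

View pics/c3.png

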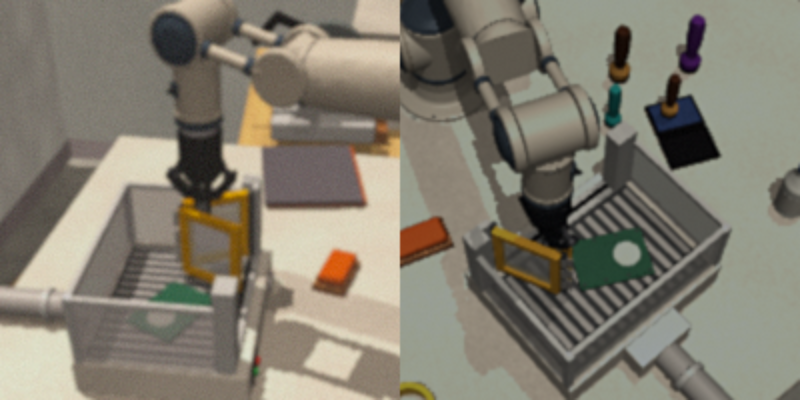

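Run:
```python
from h import *
s=np.array([0.5432,-0.1178])
for b in [165,140,50]: print(b,ab(12,b),((ab(12,b)-s)/.06).round(2))
```

```text
165 [ 0.46833992 -0.01206964] [-1.25  1.76]
140 [ 0.46995131 -0.03701765] [-1.22  1.35]
50 [ 0.47575228 -0.12683051] [-1.12 -0.15]
```

>>> arm_command --pt "0 0 0.7 0 0 0" --pt "0 0 1.4 0 0 0" --pt "0 0 1.4 0 0 0"

```text
clock: 6.95
eef_pos: [0.544, -0.1179, 0.2931]
ee_rot: [3.134, 0.003, 1.634]
wrist_force: [-0.3, -0.1, 0.2]
gripper_width: -0.003
```

>>> arm_command --pt "-0.6 0.85 0 0 0 0" --pt "-1.25 1.76 0 0 0 0" --pt "-1.25 1.76 -0.7 0 0 0" --pt "-1.25 1.76 -1.4 0 0 0" --pt "-1.22 1.35 -1.4 0 0 0" --pt "-1.2 1.0 -1.4 0 0 0" --pt "-1.18 0.65 -1.4 0 0 0" --pt "-1.15 0.3 -1.4 0 0 0" --pt "-1.13 0 -1.4 0 0 0" --pt "-1.12 -0.15 -1.4 0 0 0"

```text
clock: 8.2
eef_pos: [0.4756, -0.1275, 0.2036]
ee_rot: [-3.141, -0.0, 1.633]
wrist_force: [-0.4, 1.5, -0.7]
gripper_width: -0.005
```

Run:
```python
from h import *
for n in ['scene','side']:
    p=snap(n,n+'4.png')
    for l in ['fold_hinge','lead_edge']:
        for r in cams.pinpoint(p,l): print(n,l,np.round(r['centre'],3),round(r['p'],2))
print(monitor.get_state()['eef_pos'],monitor.get_state()['wrist_force'])
a=[cv2.imread(f'pics/{n}4.png') for n in ['side','scene']]
cv2.imwrite('pics/c4.png',cv2.resize(np.hstack([a[0][60:260,200:400],a[1][100:300,240:440]]),None,fx=2,fy=2))
```

```text
scene fold_hinge [ 0.598 -0.161  0.226] 0.59
scene lead_edge [ 0.465 -0.151  0.229] 0.63
side fold_hinge [ 0.596 -0.161  0.228] 0.85
side lead_edge [0.681 0.383 0.002] 0.72
side lead_edge [ 0.465 -0.159  0.227] 0.62
[ 0.47593395 -0.12638901  0.20439282] [0.44329465 0.62497073 0.48706733]
```

View pics/c4.png

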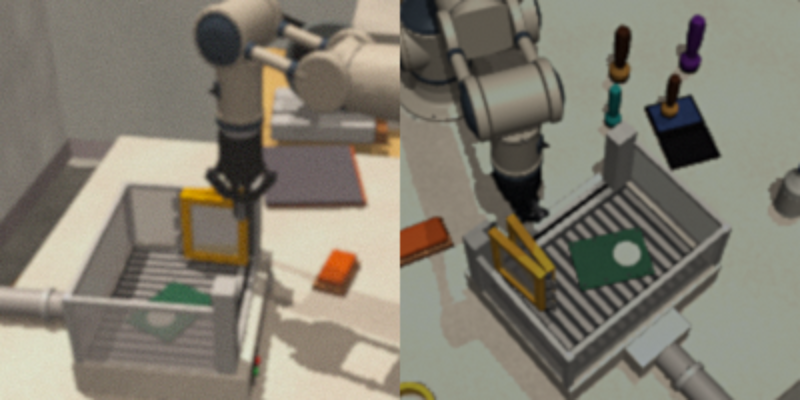

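>>> arm_command --pt "0 -0.05 0 0 0 0" --pt "0 -0.08 0 0 0 0" --pt "0 -0.08 0 0 0 0" --pt "0 -0.08 0 0 0 0"

```text
clock: 9.0
eef_pos: [0.4758, -0.1317, 0.2043]
ee_rot: [-3.142, 0.0, 1.634]
wrist_force: [0.5, -0.1, -0.9]
gripper_width: 0.0
```

Run:
```python
from h import *
print(monitor.get_state()['eef_pos'],monitor.get_state()['wrist_force'])
```

```text
[ 0.47582722 -0.13166744  0.20425419] [ 0.50445194 -0.09925331 -0.88532162]
```

>>> arm_command --pt "0 0.2 0 0 0 0" --pt "0 0.2 0.8 0 0 0" --pt "0 0.3 1.5 0 0 0" --pt "-0.3 1.3 1.5 0 0 0" --pt "-0.6 2.3 1.5 0 0 0" --pt "-1.83 7.69 1.5 0 0 0" --pt "-1.83 7.69 1.5 0 0 0" --pt "-1.83 7.69 1.5 0 0 0" --pt "-1.83 7.69 1.3 0 0 0" --pt "-1.83 7.69 0.8 0 0 0"

```text
clock: 10.25
eef_pos: [0.3706, 0.3081, 0.2652]
ee_rot: [3.138, -0.002, 1.635]
wrist_force: [0.7, 0.5, -0.7]
gripper_width: 0.002
```

>>> arm_command --pt "0 0 0 0 0 0" --pt "0 0 0 0 0 0" --pt "0 0 0 0 0 0" --pt "0 0 0 0 0 0" --hand 1

```text
clock: 10.75
eef_pos: [0.3723, 0.3044, 0.2644]
ee_rot: [3.14, -0.001, 1.632]
wrist_force: [0.3, 0.7, 0.2]
gripper_width: 0.847
```

Run:
```python
from h import *
for n in ['scene','side','wrist']:
    p=snap(n,n+'5.png')
    for l in ['fold_hinge','lead_edge','circle','panel','stamp','ink_pad']:
        for r in cams.pinpoint(p,l): print(n,l,np.round(r['centre'],3),round(r['p'],2))
print(monitor.get_state()['eef_pos'],monitor.get_state()['ee_rot'],monitor.get_state()['qpos'])
a=[cv2.imread(f'pics/{n}5.png') for n in ['side','scene','wrist']]
cv2.imwrite('pics/c5.png',cv2.resize(np.hstack([a[0][60:380,160:400],a[1][60:380,240:440],a[2][40:360,160:480]]),None,fx=1,fy=1))
```

```text
scene fold_hinge [ 0.595 -0.162  0.228] 0.74
scene lead_edge [ 0.465 -0.154  0.231] 0.72
scene lead_edge [0.681 0.378 0.003] 0.17
scene circle [0.59  0.021 0.083] 0.8
scene circle [0.68  0.38  0.002] 0.65
scene circle [ 0.582 -0.009  0.069] 0.32
scene stamp [ 0.289  0.457 -0.003] 0.65
scene stamp [0.367 0.333 0.013] 0.64
scene stamp [ 0.309  0.225 -0.002] 0.63
scene stamp [0.219 0.311 0.001] 0.56
scene ink_pad [ 0.376  0.341 -0.   ] 0.74
side fold_hinge [ 0.597 -0.164  0.229] 0.59
side panel [ 0.578 -0.008  0.075] 0.59
side stamp [ 0.291  0.462 -0.   ] 0.91
side stamp [ 0.217  0.317 -0.004] 0.74
side stamp [0.367 0.326 0.016] 0.61
side stamp [ 0.311  0.225 -0.001] 0.59
side ink_pad [0.373 0.342 0.   ] 0.94
wrist stamp [0.363 0.332 0.02 ] 0.94
wrist stamp [0.305 0.228 0.001] 0.86
wrist stamp [0.219 0.32  0.   ] 0.64
wrist stamp [ 0.289  0.458 -0.   ] 0.61
wrist ink_pad [0.375 0.337 0.002] 0.75
[0.37162464 0.30524606 0.2635575 ] [-3.14155615e+00 -1.49063390e-05  1.63404584e+00] [ 6.16863779e-01 -2.19034537e-01  1.47044575e+00  3.35673899e-05
  1.89020465e+00  5.53624809e-01]
```

View pics/c5.png

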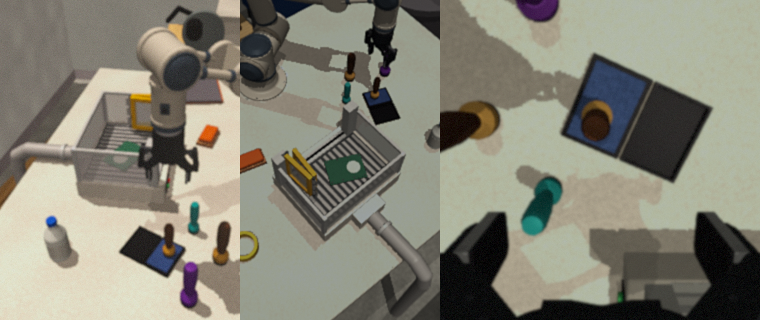

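Run:
```python
from h import *
p=cams.read_camera('wrist')
im=p['color'];cv2.imwrite('pics/w6.png',cv2.resize(im[100:230,250:380,::-1],None,fx=4,fy=4,interpolation=cv2.INTER_CUBIC))
for X in [(.366,.33,.134),(.366,.33,.014)]: print(proj(p,X), (proj(p,X)-[250,100])*4)
```

```text
[315.8505559  169.42674673] [263.40222362 277.7069869 ]
[317.25292148 155.20145428] [269.01168592 220.80581713]
```

View pics/w6.png

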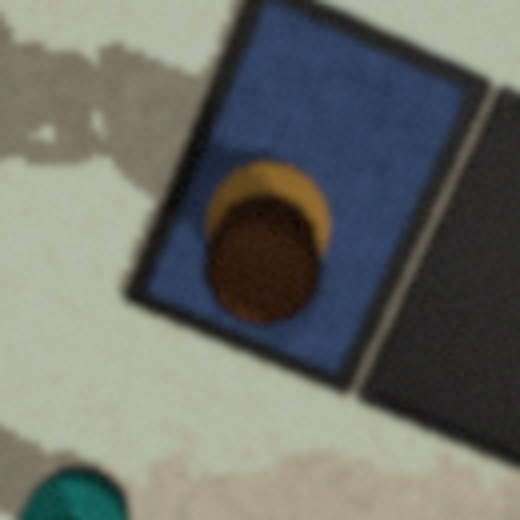

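>>> arm_command --pt "-0.09 0.45 0 0 0 0" --pt "-0.09 0.45 -0.8 0 0 0" --pt "-0.09 0.45 -1.6 0 0 0" --pt "-0.09 0.45 -2.3 0 0 0" --pt "-0.09 0.45 -2.8 0 0 0" --pt "-0.09 0.45 -3.02 0 0 0" --pt "-0.09 0.45 -3.02 0 0 0" --pt "-0.09 0.45 -3.02 0 0 0"

```text
clock: 12.85
eef_pos: [0.367, 0.3328, 0.0841]
ee_rot: [3.139, -0.002, 1.634]
wrist_force: [-0.2, -0.2, 0.1]
gripper_width: 1.004
```

Run:
```python
from h import *
for n in ['scene','side','wrist']: p=snap(n,n+'7.png')
a=[cv2.imread(f'pics/{n}7.png') for n in ['side','scene','wrist']]
cv2.imwrite('pics/c7.png',np.hstack([cv2.resize(a[0][250:390,260:400],(400,400)),a[2][:400,140:540]]))
print(monitor.get_state()['eef_pos'],monitor.get_state()['wrist_force'])
```

```text
[0.3668996  0.33273432 0.083908  ] [ 0.35361451 -0.82856573 -0.41614518]
```

View pics/c7.png

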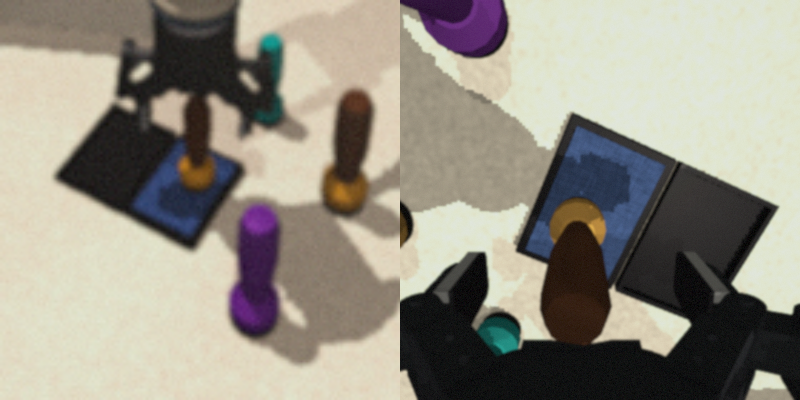

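>>> arm_command --pt "0 0 0 0 0 0" --pt "0 0 0 0 0 0" --pt "0 0 0 0 0 0" --pt "0 0 0 0 0 0" --pt "0 0 0 0 0 0" --pt "0 0 0 0 0 0" --hand -1 --force 60

```text
clock: 13.75
eef_pos: [0.3663, 0.3322, 0.0824]
ee_rot: [3.142, -0.0, 1.634]
wrist_force: [-0.7, 0.3, 0.6]
gripper_width: 0.312
```

Run:
```python
from h import *
for n in ['side','wrist']:
    p=snap(n,n+'8.png')
    print([ (r['centre'].round(3) if hasattr(r['centre'],'round') else r['centre'],r['p']) for r in cams.pinpoint(p,'stamp')])
a=[cv2.imread(f'pics/{n}8.png') for n in ['side','wrist']]
cv2.imwrite('pics/c8.png',np.hstack([cv2.resize(a[0][250:390,260:400],(400,400)),a[1][:400,140:540]]))
s=monitor.get_state();print(s['eef_pos'],s['wrist_force'],s['gripper_width'])
```

```text
[([0.2913, 0.4593, -0.0012], 0.85), ([0.2185, 0.3152, 0.0018], 0.76), ([0.3085, 0.2286, -0.0015], 0.53), ([0.3701, 0.3299, 0.0174], 0.52)]
[([0.3627, 0.3289, 0.015], 0.95), ([0.2187, 0.3193, -0.0008], 0.68), ([0.2921, 0.4581, -0.0028], 0.67), ([0.3755, 0.3385, 0.0003], 0.5)]
[0.36626125 0.33225607 0.08240626] [-0.42134457 -0.91545489  0.07924071] 0.31346723477441346
```

View pics/c8.png

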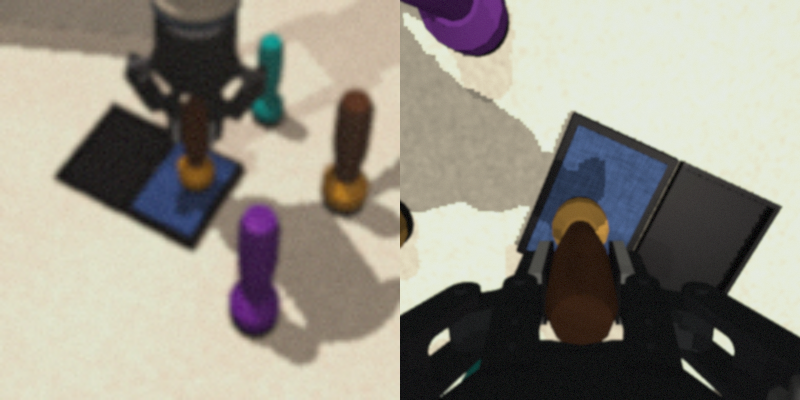

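>>> arm_command --pt "0 0 0.3 0 0 0" --pt "0 0 1.0 0 0 0" --pt "0 0 1.9 0 0 0" --pt "0 0 2.8 0 0 0" --pt "0 0 3.6 0 0 0" --pt "0 0 4.1 0 0 0" --pt "0.3 -0.4 4.1 0 0 0" --pt "0.8 -1.1 4.1 0 0 0" --pt "1.4 -1.9 4.1 0 0 0" --pt "2 -2.7 4.1 0 0 0"

```text
clock: 15.2
eef_pos: [0.4868, 0.1687, 0.3295]
ee_rot: [3.14, -0.0, 1.635]
wrist_force: [0.6, 0.7, -0.8]
gripper_width: 0.308
```

>>> arm_command --pt "0.5 -0.7 0 0 0 0" --pt "1 -1.4 0 0 0 0" --pt "1.4 -1.95 0 0 0 0" --pt "1.66 -2.3 0 0 0 0" --pt "1.76 -2.43 0 0 0 0" --pt "1.76 -2.43 0 0 0 0" --pt "1.76 -2.43 0 0 0 0"

```text
clock: 16.08
eef_pos: [0.5914, 0.0254, 0.3289]
ee_rot: [3.141, -0.0, 1.635]
wrist_force: [-0.5, 0.0, -1.3]
gripper_width: 0.313
```

Run:
```python
from h import *
for n in ['scene','side','wrist']:
    p=snap(n,n+'9.png')
    for l in ['stamp','circle','fold_hinge','lead_edge']:
        for r in cams.pinpoint(p,l): print(n,l,np.round(r['centre'],3),round(r['p'],2))
a=[cv2.imread(f'pics/{n}9.png') for n in ['side','wrist']]
cv2.imwrite('pics/c9.png',np.hstack([cv2.resize(a[0][100:260,200:360],(400,400)),a[1][:400,140:540]]))
s=monitor.get_state();print(s['eef_pos'],s['ee_rot'],s['wrist_force'],s['gripper_width'])
```

```text
scene stamp [ 0.221  0.314 -0.   ] 0.6
scene stamp [ 0.289  0.458 -0.001] 0.56
scene stamp [0.596 0.025 0.258] 0.54
scene stamp [0.309 0.226 0.003] 0.49
scene circle [0.59  0.024 0.081] 0.61
scene fold_hinge [ 0.596 -0.162  0.229] 0.86
scene lead_edge [ 0.465 -0.159  0.229] 0.82
scene lead_edge [0.594 0.024 0.26 ] 0.41
side stamp [0.22  0.316 0.001] 0.96
side stamp [ 0.292  0.458 -0.001] 0.92
side stamp [0.596 0.022 0.261] 0.83
side stamp [0.307 0.228 0.002] 0.59
side circle [0.593 0.025 0.079] 0.53
side fold_hinge [0.682 0.383 0.001] 0.6
side fold_hinge [ 0.596 -0.164  0.226] 0.57
side fold_hinge [0.594 0.021 0.08 ] 0.52
side fold_hinge [ 0.468 -0.178  0.228] 0.28
side lead_edge [ 0.465 -0.16   0.23 ] 0.78
wrist stamp [ 0.305  0.226 -0.   ] 0.95
wrist stamp [0.588 0.022 0.263] 0.57
wrist circle [0.59  0.021 0.08 ] 0.89
wrist fold_hinge [ 0.306 -0.255  0.   ] 0.18
wrist lead_edge [0.592 0.021 0.08 ] 0.35
[0.59185495 0.02438136 0.32831675] [-3.14150523e+00 -6.42339300e-06  1.63386575e+00] [-0.17432605 -0.57107448 -1.93619423] 0.3136944330308968
```

View pics/c9.png

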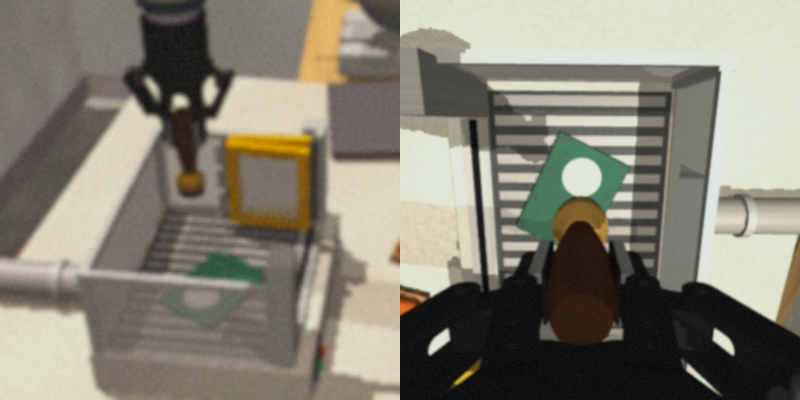

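Run:
```python
from h import *
for n in ['wrist','scene','side']:
    p=cams.read_camera(n); im=p['color'].astype(int)
    c=proj(p,(.592,.023,.08)); 
    u,v=c.round().astype(int); r=45 if n=='wrist' else 20
    hsv=cv2.cvtColor(p['color'],cv2.COLOR_RGB2HSV)
    m=np.zeros((400,640),np.uint8); sub=im[v-r:v+r,u-r:u+r]
    t=(im.min(2)>170 if n=='wrist' else im.min(2)>130)
    m[v-r:v+r,u-r:u+r]=t[v-r:v+r,u-r:u+r]
    k,lab,st,ce=cv2.connectedComponentsWithStats(m)
    print(n,c,[ (st[i,4],st[i,:4],ce[i].round(1),atz(p,*ce[i],.08).round(4)) for i in range(1,k) if st[i,4]>40])
```

```text
wrist [320.5553193  176.19301707] [(np.int32(58), array([285, 136,  10,   9], dtype=int32), array([289.5, 139.1]), array([0.5507, 0.0669, 0.08  ])), (np.int32(426), array([316, 136,  50,  10], dtype=int32), array([343.8, 140.1]), array([0.6179, 0.0699, 0.08  ])), (np.int32(65), array([353, 155,  13,   8], dtype=int32), array([360.6, 157.5]), array([0.6407, 0.0498, 0.08  ])), (np.int32(1178), array([302, 158,  39,  38], dtype=int32), array([321.2, 176.7]), array([0.5929, 0.0225, 0.08  ])), (np.int32(94), array([354, 192,  12,   9], dtype=int32), array([360.2, 196.3]), array([ 6.45e-01, -1.00e-04,  8.00e-02])), (np.int32(139), array([347, 210,  19,   8], dtype=int32), array([356.3, 213.2]), array([ 0.642 , -0.0232,  0.08  ]))]
scene [352.85354533 226.34165646] [(np.int32(113), array([347, 221,  13,  11], dtype=int32), array([352.9, 226.2]), array([0.5918, 0.0236, 0.08  ]))]
side [280.07348813 218.52782019] [(np.int32(121), array([260, 209,  40,   7], dtype=int32), array([278.9, 212.1]), array([ 0.606 , -0.0106,  0.08  ]))]
```

>>> arm_command --pt "0 0 -0.5 0 0 0" --pt "0 0 -1.2 0 0 0" --pt "0 0 -1.9 0 0 0" --pt "0 0 -2.4 0 0 0" --pt "0 0 -2.7 0 0 0" --pt "0 0 -2.8 0 0 0" --pt "0 0 -2.8 0 0 0" --pt "0 0 -2.8 0 0 0"

```text
clock: 17.98
eef_pos: [0.5926, 0.0244, 0.1622]
ee_rot: [3.139, 0.0, 1.634]
wrist_force: [-0.2, 0.6, -1.6]
gripper_width: 0.314
```

Run:
```python
from h import *
for n in ['scene','side']:
    p=snap(n,n+'10.png')
    for l in ['stamp','circle']:
        for r in cams.pinpoint(p,l): print(n,l,np.round(r['centre'],3),round(r['p'],2))
a=[cv2.imread(f'pics/{n}10.png') for n in ['side','scene']]
cv2.imwrite('pics/c10.png',np.hstack([cv2.resize(a[0][120:260,210:350],(400,400)),cv2.resize(a[1][150:290,290:430],(400,400))]))
s=monitor.get_state();print(s['eef_pos'],s['ee_rot'],s['wrist_force'],s['gripper_width'])
```

```text
scene stamp [ 0.288  0.454 -0.002] 0.6
scene stamp [ 0.309  0.226 -0.001] 0.51
scene stamp [0.593 0.024 0.097] 0.43
scene circle [0.59  0.025 0.08 ] 0.79
scene circle [ 0.301 -0.255 -0.002] 0.49
side stamp [0.293 0.46  0.002] 0.97
side stamp [ 0.219  0.316 -0.   ] 0.81
side stamp [0.31  0.224 0.001] 0.74
side stamp [0.594 0.017 0.094] 0.62
side circle [0.592 0.023 0.08 ] 0.47
[0.5919893  0.02444637 0.16077515] [3.14100005e+00 2.22570244e-05 1.63402919e+00] [ 0.81330345  0.3513277  -1.01640871] 0.3137107093743564
```

View pics/c10.png

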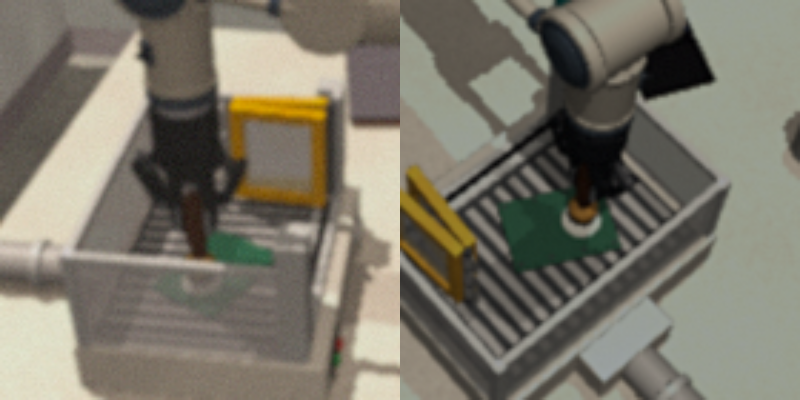

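>>> arm_command --pt "0 0 -0.07 0 0 0" --pt "0 0 -0.12 0 0 0" --pt "0 0 -0.16 0 0 0" --pt "0 0 -0.19 0 0 0" --pt "0 0 -0.21 0 0 0" --pt "0 0 -0.22 0 0 0" --pt "0 0 -0.22 0 0 0"

```text
clock: 19.15
eef_pos: [0.5918, 0.0244, 0.1478]
ee_rot: [3.141, 0.0, 1.634]
wrist_force: [-3.0, 0.4, 3.3]
gripper_width: 0.312
```

>>> arm_command --pt "0 0 -0.015 0 0 0" --pt "0 0 -0.03 0 0 0" --pt "0 0 -0.04 0 0 0" --pt "0 0 -0.04 0 0 0" --pt "0 0 -0.04 0 0 0" --pt "0 0 -0.04 0 0 0"

```text
clock: 19.9
eef_pos: [0.5919, 0.0244, 0.1464]
ee_rot: [3.14, 0.0, 1.634]
wrist_force: [-4.8, 0.0, 8.9]
gripper_width: 0.311
```

>>> arm_command --pt "0 0 -0.01 0 0 0" --pt "0 0 -0.02 0 0 0" --pt "0 0 -0.02 0 0 0" --pt "0 0 -0.02 0 0 0" --pt "0 0 -0.02 0 0 0" --pt "0 0 -0.02 0 0 0" --pt "0 0 -0.02 0 0 0"

```text
clock: 20.78
eef_pos: [0.5919, 0.0244, 0.1459]
ee_rot: [3.14, 0.0, 1.634]
wrist_force: [-6.2, -0.4, 11.2]
gripper_width: 0.312
```

Run:
```python
from h import *
for n in ['scene','wrist']:
    p=snap(n,n+'11.png')
    for l in ['stamp','circle','lead_edge','fold_hinge']:
        for r in cams.pinpoint(p,l): print(n,l,np.round(r['centre'],3),round(r['p'],2))
a=[cv2.imread(f'pics/{n}11.png') for n in ['wrist','scene']]
cv2.imwrite('pics/c11.png',np.hstack([a[0][:,140:540],cv2.resize(a[1][150:290,290:430],(400,400))]))
s=monitor.get_state();print(s['clock'],s['eef_pos'],s['ee_rot'],s['wrist_force'],s['gripper_width'])
```

```text
scene stamp [0.597 0.025 0.077] 0.68
scene stamp [0.22  0.314 0.001] 0.64
scene stamp [ 0.291  0.457 -0.003] 0.56
scene stamp [0.31  0.225 0.002] 0.52
scene circle [0.592 0.023 0.079] 0.59
scene lead_edge [ 0.466 -0.156  0.23 ] 0.62
scene fold_hinge [ 0.574 -0.451  0.002] 0.29
scene fold_hinge [ 0.304 -0.254 -0.003] 0.2
wrist stamp [0.592 0.021 0.082] 0.7
21.275 [0.59193712 0.02442179 0.14586506] [3.13975839e+00 1.86525933e-04 1.63401224e+00] [-5.22931474  0.23125995 11.67076934] 0.3105723474582941
```

View pics/c11.png

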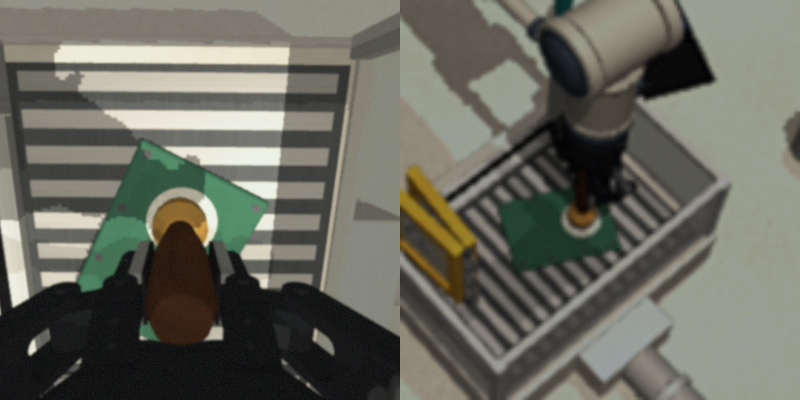

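>>> arm_command --pt "0 0 0.05 0 0 0" --pt "0 0 0.15 0 0 0" --pt "0 0 0.35 0 0 0" --pt "0 0 0.55 0 0 0" --pt "0 0 0.55 0 0 0" --pt "0 0 0.55 0 0 0" --pt "0 0 0.55 0 0 0"

```text
clock: 22.15
eef_pos: [0.5916, 0.0244, 0.1759]
ee_rot: [-3.141, -0.0, 1.634]
wrist_force: [-0.4, -0.6, -1.0]
gripper_width: 0.312
```

Run:
```python
from h import *
for n in ['scene','side','wrist']:
    p=snap(n,n+'12.png')
    for l in ['stamp','circle','lead_edge','fold_hinge']:
        for r in cams.pinpoint(p,l): print(n,l,np.round(r['centre'],3),round(r['p'],2))
a=[cv2.imread(f'pics/{n}12.png') for n in ['side','scene']]
cv2.imwrite('pics/c12.png',np.hstack([cv2.resize(a[0][120:260,210:350],(400,400)),cv2.resize(a[1][150:290,290:430],(400,400))]))
s=monitor.get_state();print(s['clock'],s['eef_pos'],s['ee_rot'],s['wrist_force'],s['gripper_width'])
```

```text
scene stamp [ 0.288  0.459 -0.002] 0.74
scene stamp [0.22  0.315 0.   ] 0.64
scene stamp [0.594 0.022 0.106] 0.48
scene stamp [ 0.584 -0.01   0.067] 0.45
scene circle [0.595 0.022 0.08 ] 0.96
scene lead_edge [ 0.577 -0.453 -0.001] 0.63
scene lead_edge [ 0.468 -0.158  0.229] 0.56
scene fold_hinge [ 0.594 -0.161  0.227] 0.59
side stamp [0.291 0.461 0.   ] 0.87
side stamp [ 0.216  0.319 -0.001] 0.83
side stamp [0.31  0.225 0.   ] 0.69
side circle [0.592 0.022 0.079] 0.52
side lead_edge [ 0.463 -0.16   0.231] 0.88
side fold_hinge [ 0.595 -0.162  0.228] 0.84
wrist stamp [0.59  0.02  0.113] 0.76
wrist circle [0.592 0.021 0.078] 0.93
wrist lead_edge [0.594 0.021 0.078] 0.2
22.9 [0.59183211 0.02442036 0.17653833] [-3.14154153e+00 -7.60548664e-06  1.63397449e+00] [ 0.15473682 -0.04077809 -1.22922328] 0.3121695772661896
```

View pics/c12.png

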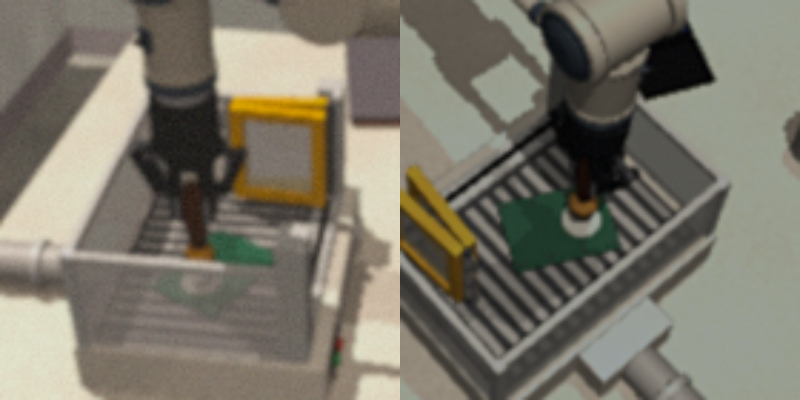

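Run:
```python
from h import *
for n,x0,y0 in [('side',210,120),('scene',290,150)]:
    p=cams.read_camera(n); im=np.ascontiguousarray(p['color'][:,:,::-1])
    c=cv2.resize(im[y0:y0+140,x0:x0+140],(560,560),interpolation=cv2.INTER_CUBIC)
    c=cv2.resize(im[y0+20:y0+100,x0+30:x0+110],(400,400),interpolation=cv2.INTER_CUBIC)
    T=lambda X:tuple(((proj(p,X)-[x0+30,y0+20]+.5)*5).astype(int).tolist())
    for sx in (-.014,.014):
        d=R(p)[:,0]*sx
        cv2.line(c,T(np.array([.592,.0228,.115])+d),T(np.array([.592,.0228,.225])+d),(255,255,0),1)
    cv2.imwrite(f'pics/t_{n}.png',c)
a=[cv2.imread(f'pics/t_{n}.png') for n in ['side','scene']]
cv2.imwrite('pics/t.png',np.hstack(a))
```

```text
(no output)
```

View pics/t.png

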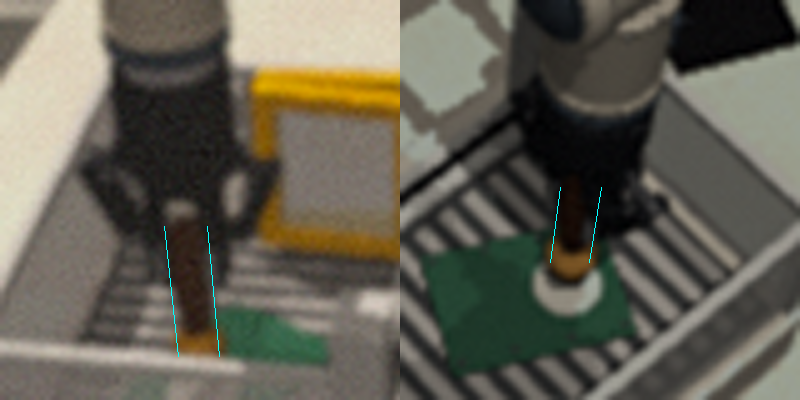

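>>> arm_command --pt "0 0 0.4 0 0 0" --pt "0 0 1.2 0 0 0" --pt "0 0 2.0 0 0 0" --pt "0 0 2.57 0 0 0" --pt "-0.3 0.4 2.57 0 0 0" --pt "-0.8 1.1 2.57 0 0 0" --pt "-1.3 1.8 2.57 0 0 0" --pt "-1.8 2.5 2.57 0 0 0" --pt "-2.3 3.2 2.57 0 0 0" --pt "-2.8 3.9 2.57 0 0 0"

```text
clock: 24.25
eef_pos: [0.4227, 0.2596, 0.331]
ee_rot: [3.141, -0.0, 1.634]
wrist_force: [0.7, 0.6, -2.0]
gripper_width: 0.311
```

Run:
```python
from h import *
s=monitor.get_state();print(s['eef_pos'])
e=s['eef_pos'];print((np.array([.372,.337,.0824])-e)/.06)
```

```text
[0.42267963 0.25958057 0.33095324]
[-0.84466057  1.29032386 -4.14255399]
```

>>> arm_command --pt "-0.5 0.75 0 0 0 0" --pt "-0.75 1.15 -0.4 0 0 0" --pt "-0.86 1.31 -1.2 0 0 0" --pt "-0.86 1.31 -2 0 0 0" --pt "-0.86 1.31 -2.8 0 0 0" --pt "-0.86 1.31 -3.4 0 0 0" --pt "-0.86 1.31 -3.8 0 0 0" --pt "-0.86 1.31 -4.0 0 0 0" --pt "-0.86 1.31 -4.05 0 0 0" --pt "-0.86 1.31 -4.05 0 0 0"

```text
clock: 25.5
eef_pos: [0.3727, 0.3374, 0.0889]
ee_rot: [3.14, -0.001, 1.634]
wrist_force: [0.7, 0.3, -1.1]
gripper_width: 0.317
```

Run:
```python
from h import *
for n in ['scene','side','wrist']:
    p=snap(n,n+'13.png')
    for l in ['stamp','ink_pad','lead_edge','fold_hinge']:
        for r in cams.pinpoint(p,l): print(n,l,np.round(r['centre'],3),round(r['p'],2))
a=[cv2.imread(f'pics/{n}13.png') for n in ['side','wrist']]
cv2.imwrite('pics/c13.png',np.hstack([cv2.resize(a[0][250:390,260:400],(400,400)),a[1][:400,140:540]]))
s=monitor.get_state();print(s['clock'],s['eef_pos'],s['wrist_force'])
```

```text
scene stamp [ 0.218  0.316 -0.001] 0.82
scene stamp [0.311 0.227 0.002] 0.7
scene stamp [0.378 0.334 0.019] 0.57
scene ink_pad [ 0.376  0.34  -0.001] 0.88
scene ink_pad [ 0.303 -0.256 -0.002] 0.61
scene lead_edge [ 0.464 -0.155  0.233] 0.59
scene fold_hinge [ 0.596 -0.159  0.23 ] 0.96
side stamp [ 0.292  0.46  -0.002] 0.87
side stamp [ 0.312  0.225 -0.001] 0.76
side stamp [0.374 0.337 0.023] 0.74
side stamp [ 0.216  0.314 -0.002] 0.69
side ink_pad [ 0.372  0.341 -0.   ] 0.65
side lead_edge [ 0.464 -0.16   0.231] 0.92
side fold_hinge [ 0.596 -0.164  0.228] 0.61
wrist stamp [0.367 0.332 0.026] 0.88
wrist stamp [0.292 0.454 0.   ] 0.65
wrist stamp [ 0.22   0.321 -0.   ] 0.59
wrist ink_pad [0.375 0.341 0.002] 0.61
26.25 [0.37222921 0.33701401 0.08770757] [-0.27454542  0.16581855 -0.3991194 ]
```

View pics/c13.png

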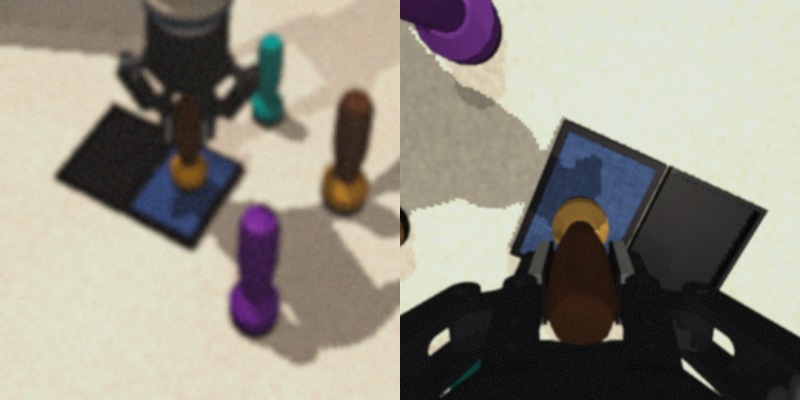

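>>> arm_command --pt "0 0 -0.04 0 0 0" --pt "0 0 -0.07 0 0 0" --pt "0 0 -0.09 0 0 0" --pt "0 0 -0.1 0 0 0" --pt "0 0 -0.1 0 0 0" --pt "0 0 -0.1 0 0 0"

```text
clock: 27.0
eef_pos: [0.3722, 0.3371, 0.082]
ee_rot: [-3.142, -0.0, 1.634]
wrist_force: [-1.7, -1.1, 2.5]
gripper_width: 0.311
```

>>> arm_command --pt "0 0 0.005 0 0 0" --pt "0 0 0.005 0 0 0" --pt "0 0 0.005 0 0 0" --pt "0 0 0.005 0 0 0" --pt "0 0 0.005 0 0 0" --pt "0 0 0.005 0 0 0" --pt "0 0 0.005 0 0 0" --hand 1 --force 20

```text
clock: 27.88
eef_pos: [0.3722, 0.337, 0.082]
ee_rot: [3.142, -0.0, 1.634]
wrist_force: [-0.5, 0.2, 0.0]
gripper_width: 0.999
```

>>> arm_command --pt "0 0 0.4 0 0 0" --pt "0 0 1.0 0 0 0" --pt "0 0 1.8 0 0 0" --pt "0 0 2.6 0 0 0" --pt "0 0 3.3 0 0 0" --pt "0 -0.5 4 0 0 0" --pt "0 -1.5 4 0 0 0" --pt "0 -2.3 4 0 0 0" --pt "0 -3 4 0 0 0" --pt "0 -3 4 0 0 0"

```text
clock: 29.12
eef_pos: [0.3723, 0.155, 0.3227]
ee_rot: [3.14, 0.0, 1.63]
wrist_force: [-0.6, 1.3, -0.0]
gripper_width: 0.999
```

Run:
```python
from h import *
for n in ['scene','side']:
    p=snap(n,n+'14.png')
    for l in ['stamp','ink_pad','panel','circle','tape','block','polish','lead_edge','fold_hinge']:
        for r in cams.pinpoint(p,l): print(n,l,np.round(r['centre'],3),round(r['p'],2))
a=[cv2.imread(f'pics/{n}14.png') for n in ['side','scene']]
cv2.imwrite('pics/c14.png',np.hstack([cv2.resize(a[0][120:400,180:420],(400,466)),cv2.resize(a[1][90:320,230:430],(400,466))]))
s=monitor.get_state();print(s['clock'],s['eef_pos'],s['wrist_force'],s['gripper_width'])
```

```text
scene stamp [ 0.289  0.457 -0.005] 0.75
scene stamp [0.373 0.336 0.013] 0.65
scene stamp [0.592 0.024 0.08 ] 0.61
scene stamp [0.308 0.226 0.001] 0.46
scene stamp [ 0.22   0.312 -0.003] 0.43
scene ink_pad [ 0.379  0.341 -0.002] 0.79
scene panel [ 0.582 -0.008  0.069] 0.6
scene circle [0.59  0.023 0.081] 0.7
scene tape [ 0.575 -0.45   0.003] 0.85
scene block [ 0.302 -0.253 -0.001] 0.6
scene block [ 0.581 -0.01   0.07 ] 0.51
scene lead_edge [ 0.466 -0.157  0.229] 0.55
scene lead_edge [ 0.576 -0.452  0.   ] 0.17
scene fold_hinge [ 0.594 -0.16   0.23 ] 0.55
side stamp [0.309 0.223 0.002] 0.89
side stamp [ 0.218  0.317 -0.001] 0.8
side stamp [0.375 0.334 0.012] 0.68
side stamp [ 0.291  0.459 -0.   ] 0.58
side ink_pad [ 0.373  0.339 -0.001] 0.95
side panel [ 0.599 -0.165  0.232] 0.63
side panel [ 0.583 -0.006  0.07 ] 0.59
side circle [0.596 0.024 0.075] 0.77
side tape [0.372 0.331 0.018] 0.62
side block [ 0.304 -0.256 -0.004] 0.94
side block [ 0.582 -0.006  0.073] 0.39
side block [ 0.372  0.338 -0.003] 0.17
side polish [0.681 0.384 0.002] 0.96
side polish [ 0.581 -0.006  0.073] 0.35
side lead_edge [ 0.464 -0.159  0.233] 0.65
side fold_hinge [ 0.597 -0.16   0.229] 0.56
30.125 [0.37226452 0.15699782 0.32207773] [-0.20612981 -0.23523955 -0.1023366 ] 0.998780209905562
```

View pics/c14.png

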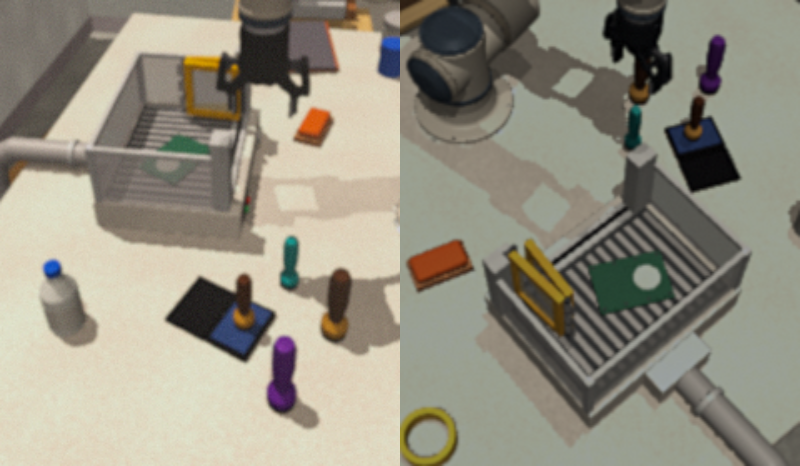

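Run:
```python
from h import *
print(robot.hand_in())
```

```text
the job is handed in; nothing more can be done
None
```

I did the whole job and handed it in at about 30 s of the 72 s allowed; the hand-in gives no verdict.

- **Door:** I pushed the fold hinge into the booth to about 1.1 rad, withdrew, and finished at the lead edge. The last pictures put the angle at about 1.49 rad.
- **Stamp press:** I took the small brown stamp from the pad and pressed it in the circle at about 10–13 N, still for over a second. It was centred to within about 2–3 mm by most readings. I then lifted it straight up about 28 mm and held it there before carrying it away.
- **Return to the pad:** The stamp stands on the pad again, a few mm from its centre, and the gripper is open and clear of everything.

**Last checks:** The panel, tape, block and bottle were all found within about 5 mm of where they started.

**Checks that disagreed:**
- One scene-camera reading during the press put the stamp 5 mm off the circle's centre, against 2–3 mm from the wrist camera. Both are inside the 10 mm limit.
- A sideways force of about 5 N showed while pressing, with no visible shift or tilt.
- I could not make out an ink mark in the pictures afterwards, so the press is judged by force and position only.

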